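# Touch off a clamped block and gauge its hole

### The job

Check the reamed hole in the aluminium block clamped on the slotted plate with the plug gauge from the tool rack. First touch off the block with the side of the gauge's pin to find exactly where it sits: the long front face (towards the robot) near its right end, then the same face near its left end, then the left end face, resting lightly against the metal for about a second each time. Then slide the gauge straight down into the hole, 20 mm back from the front face and 30 mm in from the left end, until its collar sits flat on the block, stay there a second, draw it out and hang it back in its hole in the rack, leaving the other things on the bench as they are.

Things in the scene. Friction and masses are not known exactly. Their poses are not given: they have to be found in the camera images.
- plate: Steel plate with three T-slots, fixed to the bench, 220 (x) by 280 (y) by 25 mm. Origin: centre of its underside, z up. The aluminium block stands clamped on it, 70 (x) by 130 (y) by 40 mm, top 65 mm above this origin. Only roughly placed by hand: its centre lies up to 6 mm in x and 8 mm in y off this origin, turned up to 0.06 rad, not measured; find it by touch.
- block_nominal (a point): Not on the block: the point fixed on the plate, 65 mm above its origin, where the middle of the block's top would be if it were placed true; -x is the front side, +y the left. The block's front face would be 35 mm to -x, its left end 65 mm to +y. Front and left faces are bare; two strap clamps hold its back and its right end (nuts and studs up to 32 mm over the top).
- hole_nominal (a point): Where the middle of the hole's mouth would be if the block were placed true: also fixed on the plate. The hole is 11 mm wide, right through the block, with a 1.5 mm chamfer, 20 mm from the front face and 30 mm from the left end. A round bearing boss, 40 mm wide and 10 mm high, stands on the top further right.
- rack: Wooden tool rack fixed to the bench, 60 (x) by 180 (y) mm, top face 70 mm above its origin (centre of the underside). Two through holes, 15 mm in diameter, at y = +55 and -55 mm, with four short hex keys (up to 36 mm above the top) between them. Across the row (along x) fingers have free room.
- hole_a (a point): Centre of the mouth of the rack's +y hole, on its top face.
- hole_b (a point): Centre of the mouth of the rack's -y hole, on its top face.
- gauge_grip (a point): Middle of the grip of the plug gauge, a plain steel tool 102 mm long hanging upright in one of the two rack holes (the other holds the nut driver); z up. Round grip: dark, 18 mm diameter, 60 mm long (30 mm each way). Below it a collar (24 mm diameter, 6 mm thick) rests on the rack, then the gauge pin, 10 mm diameter and 30 mm long. About 110 to 180 g.
- gauge_collar (a point): Centre of the underside of the gauge's collar, 36 mm below gauge_grip; at the mouth of the rack hole when the gauge hangs home, on the block's top when it is fully in the hole.
- gauge_tip (a point): Centre of the lower end of the gauge's pin, 66 mm below gauge_grip, 30 mm below the collar; its edge has a 1.5 mm chamfer. Laid beside the block some 12 mm deep, the pin touches with its side, its axis 5 mm from the face. A side load above 12 N, or 40 N in all on the block, harms the ground pin.
- driver: Nut driver in the rack's other hole: fat black plastic handle, 25 mm diameter, 69 mm above the rack. Origin: its lower end, 30 mm below the rack's top.
- meter: Black multimeter lying on the bench, 150 by 78 by 44 mm. Origin: centre of its underside.
- spray: Spray can, 65 mm diameter, 170 mm tall. Origin: centre of its underside.
- spool: Spool of solder, 56 mm diameter, 46 mm tall. Origin: centre of its underside.
- wheel: Rubber-tyred wheel lying flat, 68 mm diameter, 34 mm tall. Origin: centre of its underside.
- square: Try square lying on the bench, 100 mm stock along its y, 120 mm blade towards +x, 20 mm tall. Origin: under the middle of the stock.
- gearmotor: Yellow gear motor, about 120 by 26 by 24 mm. Origin: under the middle of its gearbox.
Not all that is in view belongs to the job. What is shaped like the part that bears gauge_grip but pink is not meant.

How it is judged (in metres and radians):
On the way, in this order (a step that is already met when the one before it is completed fails the run):
1. the side of the pin rests on the long front face near its right end, between 0.8 and 12 N (contact force between gauge and block between 0.8 and 12 N and z of gauge_tip in the frame of plate between 0.033 and 0.0615 m and x of gauge_tip in the frame of plate between -0.053 and -0.027 m and y of gauge_tip in the frame of plate between -0.075 and -0.022 m), for 0.4 s.
2. the same near its left end (contact force between gauge and block between 0.8 and 12 N and z of gauge_tip in the frame of plate between 0.033 and 0.0615 m and x of gauge_tip in the frame of plate between -0.053 and -0.027 m and y of gauge_tip in the frame of plate between 0.022 and 0.064 m), for 0.4 s.
3. the same on the left end face (contact force between gauge and block between 0.8 and 12 N and z of gauge_tip in the frame of plate between 0.033 and 0.0615 m and y of gauge_tip in the frame of plate between 0.056 and 0.084 m and x of gauge_tip in the frame of plate between -0.028 and 0.042 m), for 0.4 s.
4. the gauge stands upright in the hole, fully home, its collar within 2 mm of the block's top (x of gauge_tip in the frame of plate between -0.026 and -0.004 m and y of gauge_tip in the frame of plate between 0.023 and 0.047 m and z of gauge_tip in the frame of plate between 0.033 and 0.037 m and z of gauge_collar in the frame of plate between 0.063 and 0.067 m and angle between gauge_grip's own z axis and vertical below 0.06 rad), for 0.4 s.
At the end, for the whole second after the job is handed in: The gauge hangs upright (within 0.1 rad) and at rest in its hole in the rack, the underside of its collar within 4 mm sideways and 5 mm in all of the hole's mouth (((horizontal distance between gauge_collar and hole_a below 0.004 m and distance between gauge_collar and hole_a below 0.005 m) or (horizontal distance between gauge_collar and hole_b below 0.004 m and distance between gauge_collar and hole_b below 0.005 m)) and angle between gauge_grip's own z axis and vertical below 0.1 rad and linear speed of gauge below 0.02 m/s); the robot touches nothing.
It fails at once if the pin is leaned on the side of the block with more than 12 N (contact force between gauge and block above 12 N and z of gauge_tip in the frame of plate below 0.0615 m and not (x of gauge_tip in the frame of plate between -0.026 and -0.004 m and y of gauge_tip in the frame of plate between 0.023 and 0.047 m)).
It fails at once if the gauge is pushed on the block with more than 40 N (contact force between gauge and block above 40 N).
It fails at once if the gripper pushes on the block with more than 5 N (contact force between the fingers and block above 5 N).
It fails at once if another thing on the bench or the nut driver is disturbed (moved over 15 mm) (distance of any of driver, meter, spray, spool, wheel, square, gearmotor from where it was at the start of the episode above 0.015 m).
It also fails if it takes over 72 s, if anything falls off the work surface, if the arm or the gripper's body presses on something with over 40 N, if the wrist force passes 120 N, or if a joint passes its speed limit or range.

### The arm

A 6-joint arm with a two-finger parallel gripper is mounted at the origin on the work surface. World frame = base frame: x ahead of the robot, y to its left, z up, the work surface at z = 0. Lengths are in mm, angles in rad, forces in N, time in s.
With the tool pointing down it reaches from about 250 to 850 mm from the base axis. Payload 12.5 kg.
Tool frame: the origin (TCP) lies at the very end of the fingers, on their centre line; the grasp point (between the pads) lies 19 mm behind it (r.pinch_z is the distance from the TCP to the grasp point, in mm); z points along the fingers, x is the direction in which the jaws open and shut, and the axes are right-handed (so a half turn about z gives the same grasp; the last joint's range is limited). The gripper opens to 93 mm and grips with 3 to 60 N. Pads are 15 mm wide; open, the fingers measure 128 mm over their backs; the gripper's body (75 mm by 188 mm) begins 65 mm behind the grasp point.
Start: joints at [-1.293, 0.351, 1.652, -0, 1.139, -0.085], TCP at [195.209, -514.177, 218.633] pointing down, gripper open.
Joint ranges: [-2.75, 2.75], [-0.79, 2.1], [0.01, 2.65], [-1.57, 4.71], [0.07, 3.14], [-2.87, 2.87]. Speed limits (rad/s): [2.22, 2.22, 2.79, 3.14, 3.14, 3.14].

### API

Orientations are given as a unit quaternion [x, y, z, w].
In Python, from plant import r, optics gives the robot as it stands.
- The arm moves only by the tool arm_command, never from a script. Its argument "rows" is a list of rows, each a list of 7 numbers: the shift along the tool's x, y, z in units of 0.2 m (1.0 is 0.2 m), then the turn, a rotation vector about the tool's x, y, z in units of 360 degrees (1.0 is 360 degrees), then the closure, from -1 (fully open) to 1 (shut). In form: [[x, y, z, ax, ay, az, claw], ...]. A call has 1 to 8 rows; each row is the pose to reach, as a shift and turn from the pose commanded when the call began, along the tool's axes at that moment, turning the shorter way round; what a row does not reach only later rows make up. A row lasts 1/12 s, in which the tool goes at most 41.7 mm and 7.16 degrees, less where a joint would pass 70% of its speed; a pose out of reach is approached as far as the arm can. A call with a number of a shift or a turn outside -1 to 1 is refused whole. A call with a gripper value outside its range is refused whole. The fingers move at their own pace and stop on an object; the grip force is fixed at half the most. Time passes only in rows, so rows that repeat a pose let the fingers close. It gives the time, the measured TCP pose, the force and the opening at its end, in the units of the state.
- r.get_obs(): the state, without advancing time (a new reading comes with each control period).
- optics.read_camera(name): name is "side" or "top"; returns the picture (400x640x3 uint8, red, green, blue); there is no depth.
- optics.get_calibration(name): a dict with "camera_matrix" (3x3 intrinsics, pixels), "k1" (the pictures are not rectified: a ray, as slopes to the right and down, at radius r is drawn at 1 + k1 r^2 times it, then the intrinsics apply), "cam_to_world" (4x4, takes a point from camera to world coordinates). Camera axes: x right, y down, z forward; pixel columns grow to the right and rows downward; lengths in mm; the calibration is good to about 2 mm. A picture is of the moment at which its call begins. get_calibration takes no time and is no camera call.
- r.job_done(): hands the job in, once; it reports no verdict.
The state is a dict: "clock": time; "joint_pos": joint angles; "qd": joint speeds; "effort": joint torques, N m; "position": TCP position; "orientation": TCP orientation; "force": force on the tool from outside, world axes, zero at the start; "ft_torque": the same for the moment, N m; "finger_gap": finger opening in mm.
Only numpy, scipy, OpenCV 4.12 (cv2) and the standard library are available. Lean on these libraries where they do the work, as an engineer would, in place of code of your own. Each camera call takes 0.05 s, during which the arm holds its last target. There are 200 camera calls.

## Working session

There is one attempt and no reset: what is moved stays moved. The work goes in short steps, Python scripts to look and compute and a tool call to move; the robot and the scene stay as the last step left them, time stands still between calls to the robot, and variables do not carry over. Pictures are saved under pics/ and viewed, about 8 in all and at most 12, crops included, and the job is handed in when it is done.

Besides the shell and the picture viewer there is one more tool, called after ">>>" by a JSON object that holds its "method" and its "body", one argument or row to a line. arm_command: Moves the arm, as the interface text tells. Its arguments: {"type":"object","properties":{"rows":{"type":"array","items":{"type":"array","items":{"type":"number"}}}},"required":["rows"]}

```bash
ls; mkdir -p pics; python3 - <<'E'
from plant import r, optics
import cv2, numpy as np
o=r.get_obs();print(o, r.pinch_z)
for n in("side","top"):
    im=optics.read_camera(n);cv2.imwrite(f"pics/{n}0.png",im[:,:,::-1]);c=optics.get_calibration(n);print(n,c)
E
```

```text
pics
{'clock': 0.0, 'joint_pos': array([-1.29261073e+00,  3.51256171e-01,  1.65240997e+00, -9.91310533e-06,
        1.13909804e+00, -8.45900974e-02]), 'qd': array([ 6.46616847e-04, -2.83700900e-04, -1.00085382e-04, -3.09007410e-04,
       -9.18420593e-04, -8.78297324e-05]), 'effort': array([-3.14635625e-03, -4.97334158e+01, -2.85256308e+01,  6.97347452e-02,
        2.56749219e-02, -1.01613919e-04]), 'position': array([ 195.11211157, -513.86632282,  218.09587933]), 'orientation': array([ 8.23065629e-01, -5.67945973e-01, -4.55147555e-04, -3.68751230e-04]), 'force': array([-0.64291304,  0.28823052,  0.25743433]), 'ft_torque': array([-0.02322353,  0.02314104,  0.0290426 ]), 'finger_gap': 92.95122529134797} 18.8
side {'camera_matrix': array([[399.04743035,   0.        , 320.8569238 ],
       [  0.        , 399.04743035, 199.47788782],
       [  0.        ,   0.        ,   1.        ]]), 'k1': -0.011290581451239496, 'cam_to_world': array([[-9.15259039e-01, -2.31681485e-01,  3.29582434e-01,
         1.69900037e+02],
       [-4.02720157e-01,  5.04160406e-01, -7.63962538e-01,
         8.06618609e+02],
       [ 1.08335614e-02, -8.31953108e-01, -5.54740173e-01,
         6.70862116e+02],
       [ 0.00000000e+00,  0.00000000e+00,  0.00000000e+00,
         1.00000000e+00]])}
top {'camera_matrix': array([[501.1491189 ,   0.        , 314.28796794],
       [  0.        , 501.1491189 , 209.06274849],
       [  0.        ,   0.        ,   1.        ]]), 'k1': 0.02469236684517351, 'cam_to_world': array([[ 2.69340168e-02, -9.87508914e-01,  1.55244011e-01,
         2.52396594e+02],
       [-9.99587587e-01, -2.50584610e-02,  1.40260176e-02,
         1.59476892e+01],
       [-9.96064144e-03, -1.55557764e-01, -9.87776578e-01,
         1.57104446e+03],
       [ 0.00000000e+00,  0.00000000e+00,  0.00000000e+00,
         1.00000000e+00]])}
```

View pics/top0.png

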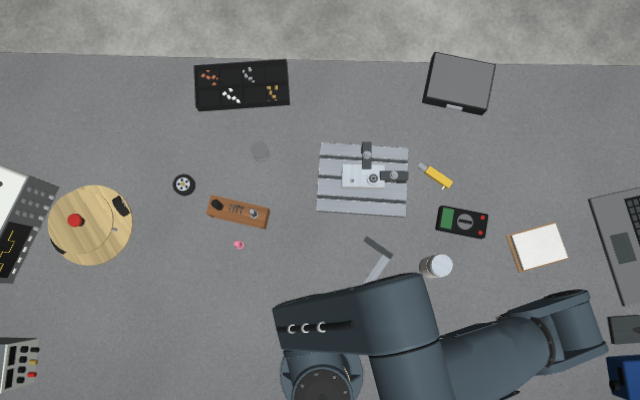

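View pics/side0.png

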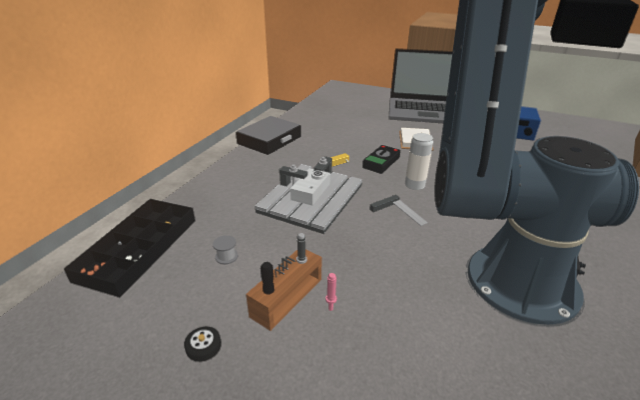

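The top view shows the rack at about (238,211), with the black driver at (217,204) and the gauge at about (252,213). The plate spans about (317–408, 143–216). The pink decoy lies at (238,244). In the side view the gauge grip is at about (301,248).

```bash
cat > h.py <<'E'
import numpy as np, cv2
from plant import r, optics
from scipy.spatial.transform import Rotation as R
def ray(n,uv):
    c=optics.get_calibration(n);K=c["camera_matrix"];T=c["cam_to_world"]
    d=(np.array(uv,float)-K[:2,2])/[K[0,0],K[1,1]];s=d.copy()
    for _ in range(20): s=d/(1+c["k1"]*(s@s))
    return T[:3,3],T[:3,:3]@np.r_[s,1]
def onz(n,uv,z):
    p,d=ray(n,uv);return p+d*(z-p[2])/d[2]
def proj(n,P):
    c=optics.get_calibration(n);K=c["camera_matrix"];T=c["cam_to_world"]
    q=T[:3,:3].T@(np.array(P,float)-T[:3,3]);s=q[:2]/q[2];s=s*(1+c["k1"]*(s@s))
    return s*K[0,0]+K[:2,2]
def two(a,b):
    p,d=ray("top",a);q,e=ray("side",b)
    A=np.c_[d,-e];t=np.linalg.lstsq(A,q-p,rcond=None)[0]
    x,y=p+d*t[0],q+e*t[1];return (x+y)/2,np.linalg.norm(x-y)
def crop(n,box,k,name):
    im=optics.read_camera(n)
    x0,y0,x1,y1=box;cv2.imwrite(f"pics/{name}.png",cv2.resize(im[y0:y1,x0:x1,::-1],None,fx=k,fy=k,interpolation=cv2.INTER_CUBIC))
E
python3 - <<'E'
from h import *
t=cv2.imread("pics/top0.png");s=cv2.imread("pics/side0.png")
a=cv2.resize(t[185:235,200:280],None,fx=5,fy=5,interpolation=2)
b=cv2.resize(t[135:225,310:415],None,fx=4,fy=4,interpolation=2)
c=cv2.resize(s[225:330,240:350],None,fx=4,fy=4,interpolation=2)
im=np.zeros((600,830,3),np.uint8);im=np.zeros((680,845,3),np.uint8)
im[:250,:400]=a;im[:360,405:825]=b;im[255:255+420,:440]=c
im=im[:, :]
cv2.imwrite("pics/m.png",cv2.resize(im,None,fx=.88,fy=.88,interpolation=cv2.INTER_AREA))
hsv=cv2.cvtColor(t,cv2.COLOR_BGR2HSV)
m=cv2.inRange(hsv,(4,90,50),(20,255,255));m[:,:200]=0;m[:,280:]=0;m[:185]=0;m[235:]=0
m=cv2.morphologyEx(m,cv2.MORPH_CLOSE,np.ones((9,9)))
k=max(cv2.findContours(m,0,2)[0],key=cv2.contourArea)
bx=cv2.boxPoints(cv2.minAreaRect(k));print(bx)
P=np.array([onz("top",p,70) for p in bx]);print(P.round(1),P.mean(0))
print([np.linalg.norm(P[i]-P[i-1]).round(1) for i in range(4)])
g=cv2.cvtColor(t,cv2.COLOR_BGR2GRAY);print(g[180,300:325],g[135:150,360])
m=cv2.inRange(g,118,255);m[:,:305]=0;m[:,415:]=0;m[:130]=0;m[225:]=0
m=cv2.morphologyEx(m,cv2.MORPH_CLOSE,np.ones((9,9)))
k=max(cv2.findContours(m,0,2)[0],key=cv2.contourArea)
bx=cv2.boxPoints(cv2.minAreaRect(k));print(bx)
P=np.array([onz("top",p,25) for p in bx]);print(P.round(1),P.mean(0))
print([np.linalg.norm(P[i]-P[i-1]).round(1) for i in range(4)])
E
```

```text
[[205.54077 215.00931]
 [210.22037 194.53607]
 [269.6579  208.1218 ]
 [264.9783  228.59503]]
[[461.7 366.2  70. ]
 [525.1 355.7  70. ]
 [487.8 172.8  70. ]
 [424.9 184.3  70. ]] [474.87192279 269.74154425  70.        ]
[np.float64(185.5), np.float64(64.2), np.float64(186.7), np.float64(63.9)]
[131 132 132 132 131 130 129 130 131 132 133 133 132 129 129 131 133 139
 161 167 167 167 166 166 166] [133 133 132 131 132 131 132 134 134 135 150 158 155 156 155]
[[305.      129.99997]
 [414.      129.99997]
 [414.      223.99997]
 [305.      223.99997]]
[[ 750.8   74.5   25. ]
 [ 758.8 -273.3   25. ]
 [ 456.4 -272.3   25. ]
 [ 447.7   65.5   25. ]] [ 603.38494146 -101.39969927   25.        ]
[np.float64(303.2), np.float64(347.9), np.float64(302.4), np.float64(337.9)]
```

View pics/m.png

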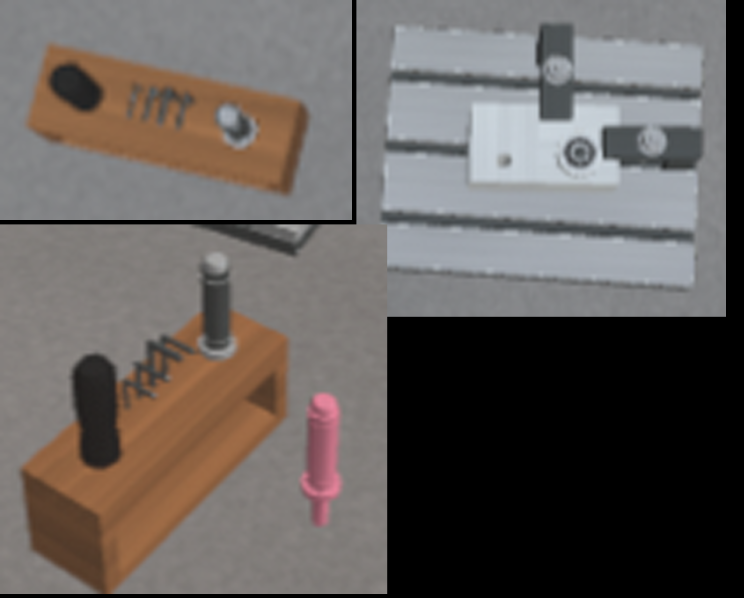

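The composite shows the gauge's collar at about (254,213.6) in top and (302,260) in side. The block is nearly true on the plate, its hole at about (504,160) in the crop. The plate mask leaked, so I'll redo it with a higher threshold.

```bash
python3 - <<'E'
from h import *
t=cv2.imread("pics/top0.png");s=cv2.imread("pics/side0.png")
for n,a,b,z in(("collar",(254.1,213.6),(301.9,259.8),74),("top",(252,211.3),(301.1,234.5),136)):
    print(n,two(a,b),onz("top",a,z),onz("side",b,z))
# plate: top surface corners read from crop (scale 3.52, off 356.4 px)
cr=[(395,27),(703,46),(694,286),(384,267)]
P=np.array([onz("top",((x-356.4)/3.52+310,y/3.52+135),25) for x,y in cr]);print(P.round(1),P.mean(0))
print([np.linalg.norm(P[i]-P[i-1]).round(1) for i in range(4)])
g=cv2.cvtColor(t,cv2.COLOR_BGR2GRAY)
m=cv2.inRange(g,147,255);m[:,:305]=0;m[:,415:]=0;m[:130]=0;m[225:]=0
m=cv2.morphologyEx(m,cv2.MORPH_CLOSE,np.ones((7,7)))
k=max(cv2.findContours(m,0,2)[0],key=cv2.contourArea)
bx=cv2.boxPoints(cv2.minAreaRect(k));print(bx)
P=np.array([onz("top",p,25) for p in bx]);print(P.round(1),P.mean(0))
print([np.linalg.norm(P[i]-P[i-1]).round(1) for i in range(4)],[np.arctan2(*(P[i]-P[i-1])[:2][::-1]) for i in range(4)])
cr=[(471,103),(620,107),(619,187),(469,184),(504,160)]
P=np.array([onz("top",((x-356.4)/3.52+310,y/3.52+135),65) for x,y in cr]);print("block",P.round(1),P[:4].mean(0))
print([np.linalg.norm(P[i]-P[(i-1)%4]).round(1) for i in range(4)])
# rack edges, wood brightness split: print side wood
hsv=cv2.cvtColor(t,cv2.COLOR_BGR2HSV)
cr=[(48,45),(308,103),(295,190),(31,128)]
P=np.array([onz("top",(x/4.4+200,y/4.4+185),70) for x,y in cr]);print("rack",P.round(1),P.mean(0))
o=r.get_obs();print(R.from_quat(o["orientation"]).as_matrix().round(3))
E
```

```text
collar (array([468.4171247 , 218.63674161,  71.78061523]), np.float64(2.263278665867778)) [469.18717753 218.69751647  74.        ] [466.15406579 220.67666125  74.        ]
top (array([467.38634489, 216.45743529, 141.10900477]), np.float64(2.831332263863768)) [466.78963424 216.69862894 136.        ] [471.73677261 210.91662551 136.        ]
[[ 710.1   22.4   25. ]
 [ 698.9 -255.7   25. ]
 [ 480.  -247.4   25. ]
 [ 490.    26.7   25. ]] [ 594.74802059 -113.49785707   25.        ]
[np.float64(220.1), np.float64(278.3), np.float64(219.0), np.float64(274.2)]
[[315.16644 209.96175]
 [319.6588  141.45305]
 [409.4367  147.34013]
 [404.94434 215.84883]]
[[ 492.6   35.1   25. ]
 [ 714.    26.7   25. ]
 [ 701.3 -258.7   25. ]
 [ 481.2 -244.4   25. ]] [ 597.28499041 -110.34781231   25.        ]
[np.float64(279.7), np.float64(221.6), np.float64(285.7), np.float64(220.6)] [np.float64(1.5299340138678788), np.float64(-0.0380387206253116), np.float64(-1.6151794727981452), np.float64(3.0765032333355444)]
block [[ 631.1  -46.    65. ]
 [ 630.6 -176.3   65. ]
 [ 559.3 -175.8   65. ]
 [ 558.7  -45.6   65. ]
 [ 580.8  -75.7   65. ]] [ 594.94142938 -110.92426085   65.        ]
[np.float64(72.3), np.float64(130.2), np.float64(71.3), np.float64(130.2)]
rack [[523.  353.5  70. ]
 [486.9 171.7  70. ]
 [426.3 178.1  70. ]
 [464.6 361.8  70. ]] [475.2204184  266.27389639  70.        ]
[[ 0.355 -0.935 -0.   ]
 [-0.935 -0.355  0.001]
 [-0.001 -0.    -1.   ]]
```

```bash
cat >> h.py <<'E'
def rel(pos,yaw):
    "row from measured pose to pos (mm), tool down with jaw axis at yaw"
    o=r.get_obs();A=R.from_quat(o["orientation"])
    B=R.from_euler("z",yaw)*R.from_euler("x",np.pi)
    d=A.inv().apply(np.array(pos)-o["position"])/200;w=(A.inv()*B).as_rotvec()/(2*np.pi)
    print("row",d.round(4),w.round(4),"at",o["position"].round(2),"F",o["force"].round(2),"gap",round(o["finger_gap"],2),"t",round(o["clock"],2))
E
python3 -c "
from h import *
rel((330,-150,250),-.2);rel((468,218.5,250),-.2)"
```

```text
row [-1.4619 -1.2762 -0.1575] [-1.000e-04  1.000e-04 -1.604e-01] at [ 195.13 -513.9   218.17] F [-0.13 -0.17  0.08] gap 92.87 t 0.1
row [-2.9395 -2.5752 -0.1559] [-1.000e-04  1.000e-04 -1.604e-01] at [ 195.13 -513.9   218.17] F [-0.13 -0.17  0.08] gap 92.87 t 0.1
```

>>> {"method": "arm_command", "body": {
  "rows": [
    [-0.2,-0.18,-0.08,0,0,-0.02,-1],
    [-0.4,-0.35,-0.16,0,0,-0.04,-1],
    [-0.6,-0.53,-0.16,0,0,-0.06,-1],
    [-0.75,-0.65,-0.16,0,0,-0.08,-1],
    [-0.88,-0.76,-0.16,0,0,-0.1,-1],
    [-0.95,-0.83,-0.16,0,0,-0.12,-1],
    [-1,-0.88,-0.16,0,0,-0.14,-1],
    [-1,-0.88,-0.16,0,0,-0.16,-1]
  ]
}}

```text
clock: 0.77
position: [289.5, -261.6, 250.7]
orientation: [0.995, -0.099, 0.0, -0.0]
force: [-0.2, -1.3, -0.2]
finger_gap: 92.7
```

```bash
python3 -c "
from h import *
rel((468,218.5,250),-.2)"
```

```text
row [ 0.4008 -2.5293  0.0051] [-0.0001 -0.      0.0002] at [ 289.5  -261.55  250.69] F [-0.24 -1.3  -0.2 ] gap 92.72 t 0.77
```

>>> {"method": "arm_command", "body": {
  "rows": [
    [0.05,-0.15,0,0,0,0,-1],
    [0.1,-0.35,0,0,0,0,-1],
    [0.15,-0.55,0,0,0,0,-1],
    [0.2,-0.75,0,0,0,0,-1],
    [0.25,-0.9,0,0,0,0,-1],
    [0.3,-1,0,0,0,0,-1],
    [0.3,-1,0,0,0,0,-1]
  ]
}}

```text
clock: 1.35
position: [390.2, -78.8, 250.6]
orientation: [0.995, -0.102, 0.0, -0.0]
force: [-0.3, -0.4, -0.3]
finger_gap: 92.9
```

>>> {"method": "arm_command", "body": {
  "rows": [
    [0.02,-0.15,0,0,0,0,-1],
    [0.04,-0.35,0,0,0,0,-1],
    [0.06,-0.55,0,0,0,0,-1],
    [0.08,-0.75,0,0,0,0,-1],
    [0.1,-0.9,0,0,0,0,-1],
    [0.1,-1,0,0,0,0,-1],
    [0.1,-1,0,0,0,0,-1]
  ]
}}

```text
clock: 1.93
position: [450.0, 112.3, 250.3]
orientation: [0.995, -0.103, -0.0, -0.0]
force: [0.6, 0.3, 0.1]
finger_gap: 92.6
```

>>> {"method": "arm_command", "body": {
  "rows": [
    [0,-0.15,0,0,0,0,-1],
    [0,-0.35,0,0,0,0,-1],
    [0,-0.48,0,0,0,0,-1],
    [0,-0.53,0,0,0,0,-1],
    [0,-0.53,0,0,0,0,-1],
    [0,-0.53,0,0,0,0,-1]
  ]
}}

```text
clock: 2.43
position: [471.3, 212.7, 250.3]
orientation: [0.995, -0.104, -0.0, 0.0]
force: [0.2, -0.2, 0.2]
finger_gap: 92.8
```

```bash
python3 -c "
from h import *
rel((468,218.5,250),-.2)
a=optics.read_camera('side')[205:330,230:350];b=optics.read_camera('top')[165:255,190:290]
a=cv2.resize(a,None,fx=4,fy=4,interpolation=2);b=cv2.resize(b,None,fx=4,fy=4,interpolation=2)
im=np.zeros((500,880,3),np.uint8);im[:,:480]=a;im[:360,480:]=b
cv2.imwrite('pics/n.png',cv2.resize(im,None,fx=.9,fy=.9)[:,:,::-1])"
```

```text
row [-0.0221 -0.0252  0.0015] [ 0.0001  0.0001 -0.0012] at [471.29 212.66 250.3 ] F [ 0.22 -0.19  0.16] gap 92.78 t 2.43
```

View pics/n.png

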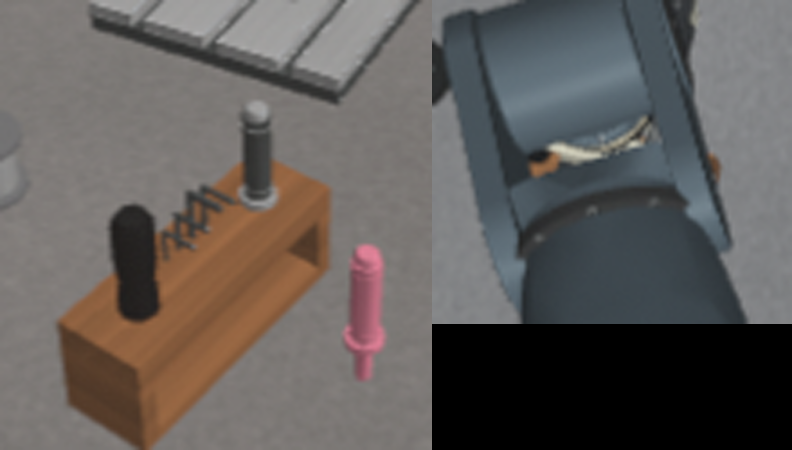

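The side crop (500×480 at ×3.6) shows the gauge clear at (258,155), and the top view is hidden by the arm. I'll go down to just above the gauge (top at z≈136) and check from the side.

>>> {"method": "arm_command", "body": {
  "rows": [
    [-0.02,-0.025,0.1,0,0,0,-1],
    [-0.02,-0.025,0.25,0,0,0,-1],
    [-0.02,-0.025,0.4,0,0,0,-1],
    [-0.02,-0.025,0.5,0,0,0,-1],
    [-0.02,-0.025,0.5,0,0,0,-1],
    [-0.02,-0.025,0.5,0,0,0,-1]
  ]
}}

```text
clock: 3.03
position: [468.5, 218.5, 150.8]
orientation: [0.995, -0.104, -0.001, 0.0]
force: [0.3, 0.2, 0.5]
finger_gap: 93.3
```

```bash
python3 -c "
from h import *
rel((468,218.5,91),-.2)
crop('side',(230,150,370,290),4,'s2')
o=r.get_obs();print((proj('side',o['position'])-[230,150])*4)"
```

```text
row [-2.300e-03  2.000e-04  2.989e-01] [ 0.0001  0.0002 -0.0015] at [468.54 218.48 150.77] F [0.32 0.23 0.52] gap 93.33 t 3.03
[281.46948226 324.34187907]
```

View pics/s2.png

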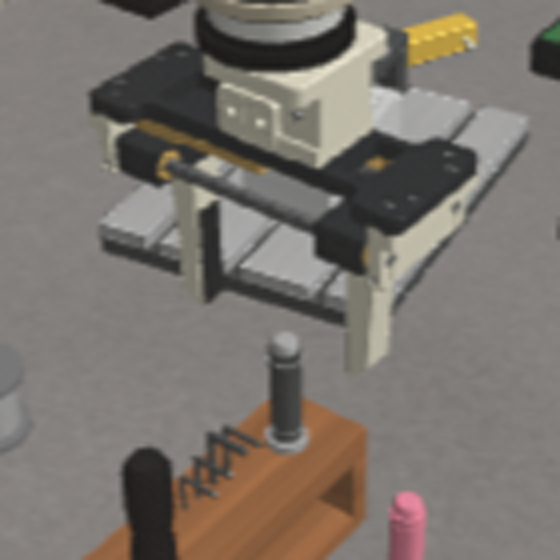

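```bash
python3 -c "
from h import *
for P in [(468.5,218.5,73),(468.5,218.5,106),(468.5,218.5,136),(468.5,214.5,73),(464.5,218.5,73)]: print(P,(proj('side',P)-[230,150])*4)
a=np.array([468.5,218.5,151]);x=np.array([.98,-.2,0])
for s in(-46.5,46.5): print((proj('side',a+s*x)-[230,150])*4)
im=cv2.imread('pics/s2.png');g=cv2.cvtColor(im,6)
for y in(380,400,438): print(y,g[y,255:325:3])
print(g[320:460:4,286])"
```

```text
(468.5, 218.5, 73) [285.5323814  436.91225529]
(468.5, 218.5, 106) [284.53197986 391.13119213]
(468.5, 218.5, 136) [283.58609354 347.7796066 ]
(468.5, 214.5, 73) [288.71431345 432.44050114]
(464.5, 218.5, 73) [292.06886178 438.95528852]
[355.35333984 358.8126939 ]
[214.57669165 293.80856401]
380 [130 129 129 132 116  83  56  49  51  54  57  61  65  68  70  88 109 122
 125 126 126 126 126 125]
400 [130 131 131 131 111  79  54  48  51  54  58  62  66  69  72  84 101 113
 118 121 124 126 127 126]
438 [ 94 101 107 117 129 130 111  80  60  58  62  67  73  82 101 136 157 151
 133 117 109 109 108 106]
[126 127 128 151 166 167 165 149 134  99  65  85  83  63  58  59  59  58
  59  59  59  60  59  59  59  59  59  59  76  66  76 141 135 113 118]
```

The prediction for the gauge axis agrees with the picture to about 1 mm, so I'll descend and grip.

>>> {"method": "arm_command", "body": {
  "rows": [
    [0,0,0.08,0,0,0,-1],
    [0,0,0.16,0,0,0,-1],
    [0,0,0.24,0,0,0,-1],
    [0,0,0.3,0,0,0,-1],
    [0,0,0.3,0,0,0,-1],
    [0,0,0.3,0,0,0,-1]
  ]
}}

```text
clock: 3.58
position: [469.4, 219.5, 92.0]
orientation: [0.995, -0.104, 0.001, -0.0]
force: [-0.3, 1.4, -0.1]
finger_gap: 93.1
```

>>> {"method": "arm_command", "body": {
  "rows": [
    [0,0,0,0,0,0,0.3],
    [0,0,0,0,0,0,0.6],
    [0,0,0,0,0,0,0.7],
    [0,0,0,0,0,0,0.8],
    [0,0,0,0,0,0,0.9],
    [0,0,0,0,0,0,1],
    [0,0,0,0,0,0,1],
    [0,0,0,0,0,0,1]
  ]
}}

```text
clock: 4.25
position: [468.6, 219.6, 90.6]
orientation: [0.995, -0.104, -0.0, 0.0]
force: [-0.2, 0.4, -0.1]
finger_gap: 44.4
```

>>> {"method": "arm_command", "body": {
  "rows": [
    [0,0,0,0,0,0,1],
    [0,0,0,0,0,0,1],
    [0,0,0,0,0,0,1],
    [0,0,0,0,0,0,1],
    [0,0,0,0,0,0,1],
    [0,0,0,0,0,0,1]
  ]
}}

```text
clock: 4.75
position: [468.8, 219.6, 90.7]
orientation: [0.995, -0.104, 0.0, -0.0]
force: [0.1, 0.0, 0.6]
finger_gap: 17.1
```

>>> {"method": "arm_command", "body": {
  "rows": [
    [0,0,0,0,0,0,1],
    [0,0,0,0,0,0,1],
    [0,0,0,0,0,0,1],
    [0,0,0,0,0,0,1]
  ]
}}

```text
clock: 5.08
position: [468.7, 219.6, 90.7]
orientation: [0.995, -0.104, 0.0, -0.0]
force: [1.4, -0.3, 0.2]
finger_gap: 17.8
```

>>> {"method": "arm_command", "body": {
  "rows": [
    [0,0,-0.05,0,0,0,1],
    [0,0,-0.15,0,0,0,1],
    [0,0,-0.3,0,0,0,1],
    [0,0,-0.45,0,0,0,1],
    [0,0,-0.5,0,0,0,1],
    [0,0,-0.5,0,0,0,1],
    [0,0,-0.5,0,0,0,1],
    [0,0,-0.5,0,0,0,1]
  ]
}}

```text
clock: 5.75
position: [467.8, 219.2, 189.1]
orientation: [0.995, -0.104, -0.001, 0.001]
force: [-0.4, -0.1, -1.3]
finger_gap: 17.8
```

```bash
python3 -c "
from h import *
crop('side',(220,120,360,260),4,'s3')
# plate frame: centre (595.5,-112), yaw -.037
c=np.array([595.5,-112]);u=np.array([np.cos(.037),-np.sin(.037)]);v=np.array([np.sin(.037),np.cos(.037)])
for n,px,py in(('A',-60,-48),('B',-60,45),('C',5,95),('hole',-15,35)): print(n,(c+px*u+py*v).round(1))
p=c-60*u-48*v
rel((*p,190),-.2)"
```

```text
A [ 533.8 -157.7]
B [537.2 -64.8]
C [604.  -17.2]
hole [581.8 -76.5]
row [ 0.712   1.7761 -0.0041] [ 0.0003  0.0004 -0.0013] at [467.81 219.22 188.97] F [ 0.08  0.56 -1.  ] gap 17.74 t 5.8
```

View pics/s3.png

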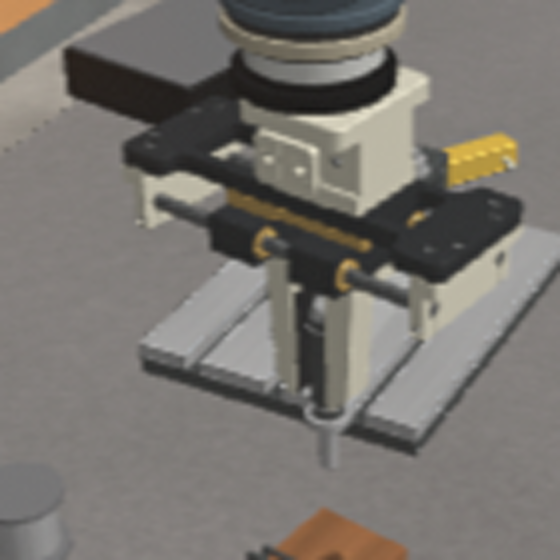

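The picture shows the gauge held upright between the fingers, collar at (325,412) below the tips. The wrist force shows about −1.1 N of weight. Next, travel to in front of the block's right end.

>>> {"method": "arm_command", "body": {
  "rows": [
    [0.07,0.17,0,0,0,0,1],
    [0.14,0.35,0,0,0,0,1],
    [0.21,0.53,0,0,0,0,1],
    [0.28,0.7,0,0,0,0,1],
    [0.36,0.89,0,0,0,0,1],
    [0.36,0.89,0,0,0,0,1]
  ]
}}

```text
clock: 6.3
position: [502.7, 25.1, 189.3]
orientation: [0.994, -0.106, -0.001, 0.001]
force: [0.2, 0.3, -0.6]
finger_gap: 18.0
```

>>> {"method": "arm_command", "body": {
  "rows": [
    [0.07,0.17,0,0,0,0,1],
    [0.14,0.35,0,0,0,0,1],
    [0.21,0.53,0,0,0,0,1],
    [0.28,0.7,0,0,0,0,1],
    [0.34,0.83,0,0,0,0,1],
    [0.356,0.888,0,0,0,0,1],
    [0.356,0.888,0,0,0,0,1],
    [0.356,0.888,0,0,0,0,1]
  ]
}}

```text
clock: 6.97
position: [534.7, -157.4, 189.5]
orientation: [0.995, -0.104, -0.001, -0.0]
force: [-0.3, 0.3, -0.8]
finger_gap: 17.5
```

```bash
python3 -c "
from h import *
rel((533.8,-157.7,105.6),-.2);rel((543.8,-157.7,105.6),-.2)"
```

```text
row [-0.0034  0.0027  0.4197] [-0.0001  0.0003 -0.0014] at [ 534.74 -157.4   189.53] F [-0.27  0.34 -0.8 ] gap 17.5 t 6.97
row [ 0.0455 -0.0076  0.4196] [-0.0001  0.0003 -0.0014] at [ 534.74 -157.4   189.53] F [-0.27  0.34 -0.8 ] gap 17.5 t 6.97
```

>>> {"method": "arm_command", "body": {
  "rows": [
    [0,0,0.1,0,0,0,1],
    [0,0,0.2,0,0,0,1],
    [0,0,0.3,0,0,0,1],
    [0,0,0.38,0,0,0,1],
    [0,0,0.42,0,0,0,1],
    [0,0,0.42,0,0,0,1],
    [0,0,0.42,0,0,0,1],
    [0,0,0.42,0,0,0,1]
  ]
}}

```text
clock: 7.63
position: [535.9, -157.6, 107.6]
orientation: [0.995, -0.104, 0.001, 0.0]
force: [-0.5, 0.0, -1.0]
finger_gap: 17.2
```

>>> {"method": "arm_command", "body": {
  "rows": [
    [0.01,-0.002,0,0,0,0,1],
    [0.02,-0.004,0,0,0,0,1],
    [0.03,-0.006,0,0,0,0,1],
    [0.04,-0.008,0,0,0,0,1],
    [0.05,-0.01,0,0,0,0,1],
    [0.06,-0.0125,0,0,0,0,1],
    [0.06,-0.0125,0,0,0,0,1]
  ]
}}

```text
clock: 8.22
position: [548.0, -158.0, 106.6]
orientation: [0.995, -0.104, 0.0, 0.0]
force: [-0.1, -1.0, -1.8]
finger_gap: 17.3
```

>>> {"method": "arm_command", "body": {
  "rows": [
    [0.0025,-0.0005,0,0,0,0,1],
    [0.005,-0.001,0,0,0,0,1],
    [0.0075,-0.0015,0,0,0,0,1],
    [0.01,-0.002,0,0,0,0,1],
    [0.01,-0.002,0,0,0,0,1]
  ]
}}

```text
clock: 8.63
position: [549.7, -158.0, 106.7]
orientation: [0.995, -0.104, 0.0, 0.0]
force: [-0.9, 0.7, -1.1]
finger_gap: 17.7
```

>>> {"method": "arm_command", "body": {
  "rows": [
    [0.0025,-0.0005,0,0,0,0,1],
    [0.005,-0.001,0,0,0,0,1],
    [0.005,-0.001,0,0,0,0,1],
    [0.005,-0.001,0,0,0,0,1]
  ]
}}

```text
clock: 8.97
position: [550.7, -158.0, 106.6]
orientation: [0.995, -0.104, -0.0, -0.0]
force: [-0.0, 0.5, -1.6]
finger_gap: 17.7
```

>>> {"method": "arm_command", "body": {
  "rows": [
    [0.0025,-0.0005,0,0,0,0,1],
    [0.005,-0.001,0,0,0,0,1],
    [0.005,-0.001,0,0,0,0,1],
    [0.005,-0.001,0,0,0,0,1]
  ]
}}

```text
clock: 9.3
position: [551.7, -158.0, 106.6]
orientation: [0.995, -0.104, 0.0, -0.0]
force: [-0.5, -0.3, -2.2]
finger_gap: 18.0
```

>>> {"method": "arm_command", "body": {
  "rows": [
    [0.0025,-0.0005,0,0,0,0,1],
    [0.0025,-0.0005,0,0,0,0,1],
    [0.0025,-0.0005,0,0,0,0,1]
  ]
}}

```text
clock: 9.55
position: [552.2, -158.0, 106.6]
orientation: [0.995, -0.104, -0.0, -0.0]
force: [-0.6, 1.5, -1.5]
finger_gap: 17.7
```

>>> {"method": "arm_command", "body": {
  "rows": [
    [0.0025,-0.0005,0,0,0,0,1],
    [0.0025,-0.0005,0,0,0,0,1],
    [0.0025,-0.0005,0,0,0,0,1]
  ]
}}

```text
clock: 9.8
position: [552.7, -158.0, 106.6]
orientation: [0.995, -0.104, -0.0, -0.0]
force: [0.4, -0.1, -1.0]
finger_gap: 17.3
```

>>> {"method": "arm_command", "body": {
  "rows": [
    [0.0025,-0.0005,0,0,0,0,1],
    [0.0025,-0.0005,0,0,0,0,1],
    [0.0025,-0.0005,0,0,0,0,1]
  ]
}}

```text
clock: 10.05
position: [553.2, -158.0, 106.6]
orientation: [0.995, -0.104, 0.0, -0.0]
force: [-0.4, -0.1, -1.4]
finger_gap: 17.5
```

>>> {"method": "arm_command", "body": {
  "rows": [
    [0.0025,-0.0005,0,0,0,0,1],
    [0.0025,-0.0005,0,0,0,0,1],
    [0.0025,-0.0005,0,0,0,0,1]
  ]
}}

```text
clock: 10.3
position: [553.7, -158.0, 106.6]
orientation: [0.995, -0.104, 0.0, -0.0]
force: [0.2, 0.8, -1.6]
finger_gap: 17.4
```

>>> {"method": "arm_command", "body": {
  "rows": [
    [0.0025,-0.0005,0,0,0,0,1],
    [0.0025,-0.0005,0,0,0,0,1],
    [0.0025,-0.0005,0,0,0,0,1]
  ]
}}

```text
clock: 10.55
position: [554.2, -158.1, 106.6]
orientation: [0.995, -0.104, -0.0, 0.0]
force: [-0.3, -0.5, -1.0]
finger_gap: 17.5
```

>>> {"method": "arm_command", "body": {
  "rows": [
    [0.0025,-0.0005,0,0,0,0,1],
    [0.0025,-0.0005,0,0,0,0,1],
    [0.0025,-0.0005,0,0,0,0,1]
  ]
}}

```text
clock: 10.8
position: [554.8, -158.1, 106.6]
orientation: [0.995, -0.104, 0.0, 0.0]
force: [0.2, -0.1, -0.7]
finger_gap: 17.6
```

>>> {"method": "arm_command", "body": {
  "rows": [
    [0.0025,-0.0005,0,0,0,0,1],
    [0.0025,-0.0005,0,0,0,0,1],
    [0.0025,-0.0005,0,0,0,0,1]
  ]
}}

```text
clock: 11.05
position: [555.3, -158.1, 106.6]
orientation: [0.995, -0.104, 0.0, -0.0]
force: [0.3, 0.7, -1.3]
finger_gap: 17.5
```

>>> {"method": "arm_command", "body": {
  "rows": [
    [0.0025,-0.0005,0,0,0,0,1],
    [0.0025,-0.0005,0,0,0,0,1],
    [0.0025,-0.0005,0,0,0,0,1]
  ]
}}

```text
clock: 11.3
position: [555.8, -158.1, 106.6]
orientation: [0.995, -0.104, -0.0, -0.0]
force: [-0.6, 0.2, -1.3]
finger_gap: 17.5
```

>>> {"method": "arm_command", "body": {
  "rows": [
    [0.0025,-0.0005,0,0,0,0,1],
    [0.0025,-0.0005,0,0,0,0,1],
    [0.0025,-0.0005,0,0,0,0,1]
  ]
}}

```text
clock: 11.55
position: [556.3, -158.1, 106.7]
orientation: [0.995, -0.104, 0.0, 0.0]
force: [-0.3, 0.4, -0.9]
finger_gap: 17.6
```

>>> {"method": "arm_command", "body": {
  "rows": [
    [0.0025,-0.0005,0,0,0,0,1],
    [0.0025,-0.0005,0,0,0,0,1],
    [0.0025,-0.0005,0,0,0,0,1]
  ]
}}

```text
clock: 11.8
position: [556.8, -158.1, 106.6]
orientation: [0.995, -0.104, -0.0, -0.0]
force: [-0.2, 0.1, -2.0]
finger_gap: 17.5
```

>>> {"method": "arm_command", "body": {
  "rows": [
    [0.0025,-0.0005,0,0,0,0,1],
    [0.0025,-0.0005,0,0,0,0,1],
    [0.0025,-0.0005,0,0,0,0,1]
  ]
}}

```text
clock: 12.05
position: [557.3, -158.1, 106.6]
orientation: [0.995, -0.104, -0.0, -0.0]
force: [0.5, 0.1, -1.6]
finger_gap: 17.6
```

```bash
python3 -c "
from h import *
rel((556,-158,106),-.2);crop('side',(260,130,360,230),6,'s4')
print((proj('side',r.get_obs()['position']-[0,0,50.6])-[260,130])*6)"
```

```text
row [-0.0065  0.001   0.0031] [-0.      0.     -0.0013] at [ 557.3  -158.08  106.62] F [ 0.48  0.14 -1.57] gap 17.57 t 12.05
[419.26782451 288.57061084]
```

View pics/s4.png

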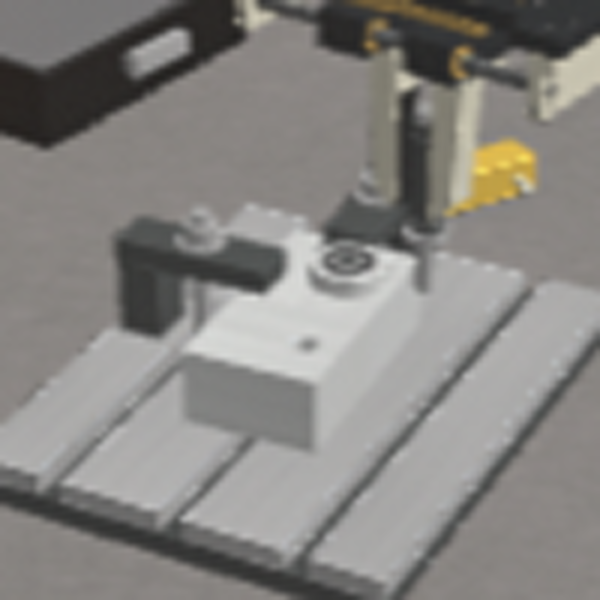

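The picture shows the pin at (427,280), just off the front face near the right end with only a mm or two left.

>>> {"method": "arm_command", "body": {
  "rows": [
    [0.0025,-0.0005,0,0,0,0,1],
    [0.0025,-0.0005,0,0,0,0,1],
    [0.0025,-0.0005,0,0,0,0,1]
  ]
}}

```text
clock: 12.35
position: [557.8, -158.1, 106.6]
orientation: [0.995, -0.104, -0.0, 0.0]
force: [0.7, 0.3, -1.8]
finger_gap: 17.5
```

>>> {"method": "arm_command", "body": {
  "rows": [
    [0.0025,-0.0005,0,0,0,0,1],
    [0.0025,-0.0005,0,0,0,0,1],
    [0.0025,-0.0005,0,0,0,0,1]
  ]
}}

```text
clock: 12.6
position: [558.3, -158.1, 106.6]
orientation: [0.995, -0.104, -0.0, -0.0]
force: [0.0, 0.5, -1.9]
finger_gap: 17.5
```

>>> {"method": "arm_command", "body": {
  "rows": [
    [0.0025,-0.0005,0,0,0,0,1],
    [0.0025,-0.0005,0,0,0,0,1],
    [0.0025,-0.0005,0,0,0,0,1]
  ]
}}

```text
clock: 12.85
position: [558.8, -158.1, 106.6]
orientation: [0.995, -0.104, 0.0, 0.0]
force: [-0.1, 0.1, -1.3]
finger_gap: 17.4
```

>>> {"method": "arm_command", "body": {
  "rows": [
    [0.0025,-0.0005,0,0,0,0,1],
    [0.0025,-0.0005,0,0,0,0,1],
    [0.0025,-0.0005,0,0,0,0,1]
  ]
}}

```text
clock: 13.1
position: [559.4, -158.1, 106.7]
orientation: [0.995, -0.104, 0.0, 0.0]
force: [-0.1, -0.1, -1.4]
finger_gap: 17.5
```

>>> {"method": "arm_command", "body": {
  "rows": [
    [0.0025,-0.0005,0,0,0,0,1],
    [0.0025,-0.0005,0,0,0,0,1],
    [0.0025,-0.0005,0,0,0,0,1]
  ]
}}

```text
clock: 13.35
position: [559.9, -158.1, 106.6]
orientation: [0.995, -0.104, 0.0, 0.0]
force: [-0.2, -0.5, -1.8]
finger_gap: 17.6
```

>>> {"method": "arm_command", "body": {
  "rows": [
    [0.0025,-0.0005,0,0,0,0,1],
    [0.0025,-0.0005,0,0,0,0,1],
    [0.0025,-0.0005,0,0,0,0,1]
  ]
}}

```text
clock: 13.6
position: [560.4, -158.1, 106.6]
orientation: [0.995, -0.104, 0.0, -0.0]
force: [-0.6, -0.1, -0.7]
finger_gap: 17.6
```

>>> {"method": "arm_command", "body": {
  "rows": [
    [0.0025,-0.0005,0,0,0,0,1],
    [0.0025,-0.0005,0,0,0,0,1],
    [0.0025,-0.0005,0,0,0,0,1]
  ]
}}

```text
clock: 13.85
position: [560.9, -158.1, 106.6]
orientation: [0.995, -0.104, -0.0, -0.0]
force: [0.6, -0.1, -1.7]
finger_gap: 17.7
```

>>> {"method": "arm_command", "body": {
  "rows": [
    [0.0025,-0.0005,0,0,0,0,1],
    [0.0025,-0.0005,0,0,0,0,1],
    [0.0025,-0.0005,0,0,0,0,1]
  ]
}}

```text
clock: 14.1
position: [561.1, -158.1, 106.6]
orientation: [0.995, -0.104, -0.0, -0.0]
force: [-2.4, -0.5, 0.6]
finger_gap: 17.6
```

Contact: the x-force is −2.4 N and the motion stopped at 561.1. I'll hold it for a second.

>>> {"method": "arm_command", "body": {
  "rows": [
    [0,0,0,0,0,0,1],
    [0,0,0,0,0,0,1],
    [0,0,0,0,0,0,1],
    [0,0,0,0,0,0,1],
    [0,0,0,0,0,0,1],
    [0,0,0,0,0,0,1]
  ]
}}

```text
clock: 14.6
position: [561.2, -158.1, 106.5]
orientation: [0.995, -0.104, -0.0, -0.0]
force: [-2.8, 0.1, 0.7]
finger_gap: 17.3
```

>>> {"method": "arm_command", "body": {
  "rows": [
    [0,0,0,0,0,0,1],
    [0,0,0,0,0,0,1],
    [0,0,0,0,0,0,1],
    [0,0,0,0,0,0,1]
  ]
}}

```text
clock: 14.93
position: [561.2, -158.1, 106.6]
orientation: [0.995, -0.104, -0.0, -0.0]
force: [-3.5, 0.4, -0.2]
finger_gap: 17.7
```

```bash
python3 -c "
from h import *
rel((553,-60,106.6),-.2);rel((560.1,-60,106.6),-.2)"
```

```text
row [-0.1416 -0.4714 -0.    ] [-0.      0.0001 -0.0013] at [ 561.24 -158.09  106.59] F [-3.46  0.38 -0.18] gap 17.73 t 14.93
row [-0.1069 -0.4787 -0.    ] [-0.      0.0001 -0.0013] at [ 561.24 -158.09  106.59] F [-3.46  0.38 -0.18] gap 17.73 t 14.93
```

>>> {"method": "arm_command", "body": {
  "rows": [
    [-0.015,0.003,0,0,0,0,1],
    [-0.029,0.006,0,0,0,0,1],
    [-0.045,-0.07,0,0,0,0,1],
    [-0.065,-0.16,0,0,0,0,1],
    [-0.085,-0.26,0,0,0,0,1],
    [-0.105,-0.35,0,0,0,0,1],
    [-0.122,-0.434,0,0,0,0,1],
    [-0.122,-0.434,0,0,0,0,1]
  ]
}}

```text
clock: 15.6
position: [555.6, -65.8, 106.8]
orientation: [0.995, -0.103, 0.001, -0.0]
force: [0.1, -0.8, -1.6]
finger_gap: 17.7
```

>>> {"method": "arm_command", "body": {
  "rows": [
    [0,0,0,0,0,0,1],
    [0.005,-0.001,0,0,0,0,1],
    [0.01,-0.002,0,0,0,0,1],
    [0.01,-0.002,0,0,0,0,1],
    [0.01,-0.002,0,0,0,0,1]
  ]
}}

```text
clock: 16.02
position: [557.5, -68.8, 106.6]
orientation: [0.995, -0.104, 0.0, 0.0]
force: [0.4, -0.1, -0.9]
finger_gap: 17.5
```

>>> {"method": "arm_command", "body": {
  "rows": [
    [0.0025,-0.0005,0,0,0,0,1],
    [0.0025,-0.0005,0,0,0,0,1],
    [0.0025,-0.0005,0,0,0,0,1]
  ]
}}

```text
clock: 16.27
position: [558.0, -68.3, 106.6]
orientation: [0.995, -0.104, 0.0, -0.0]
force: [1.4, 0.5, -2.7]
finger_gap: 17.4
```

>>> {"method": "arm_command", "body": {
  "rows": [
    [0.0025,-0.0005,0,0,0,0,1],
    [0.0025,-0.0005,0,0,0,0,1],
    [0.0025,-0.0005,0,0,0,0,1]
  ]
}}

```text
clock: 16.52
position: [558.5, -68.2, 106.6]
orientation: [0.995, -0.104, -0.0, 0.0]
force: [0.6, -0.0, -1.7]
finger_gap: 17.5
```

>>> {"method": "arm_command", "body": {
  "rows": [
    [0.0025,-0.0005,0,0,0,0,1],
    [0.0025,-0.0005,0,0,0,0,1],
    [0.0025,-0.0005,0,0,0,0,1]
  ]
}}

```text
clock: 16.77
position: [559.0, -68.2, 106.6]
orientation: [0.995, -0.104, 0.0, -0.0]
force: [-1.2, -0.0, -1.4]
finger_gap: 17.5
```

>>> {"method": "arm_command", "body": {
  "rows": [
    [0.0025,-0.0005,0,0,0,0,1],
    [0.0025,-0.0005,0,0,0,0,1],
    [0.0025,-0.0005,0,0,0,0,1]
  ]
}}

```text
clock: 17.02
position: [559.5, -68.2, 106.6]
orientation: [0.995, -0.104, 0.0, -0.0]
force: [-0.4, 0.8, -0.4]
finger_gap: 16.9
```

>>> {"method": "arm_command", "body": {
  "rows": [
    [0.0025,-0.0005,0,0,0,0,1],
    [0.0025,-0.0005,0,0,0,0,1],
    [0.0025,-0.0005,0,0,0,0,1]
  ]
}}

```text
clock: 17.27
position: [560.0, -68.2, 106.6]
orientation: [0.995, -0.104, -0.0, 0.0]
force: [0.0, 0.5, -1.2]
finger_gap: 17.4
```

>>> {"method": "arm_command", "body": {
  "rows": [
    [0.0025,-0.0005,0,0,0,0,1],
    [0.0025,-0.0005,0,0,0,0,1],
    [0.0025,-0.0005,0,0,0,0,1]
  ]
}}

```text
clock: 17.52
position: [560.4, -68.2, 106.6]
orientation: [0.995, -0.104, -0.0, -0.0]
force: [-0.3, 0.9, -0.4]
finger_gap: 17.5
```

>>> {"method": "arm_command", "body": {
  "rows": [
    [0.0025,-0.0005,0,0,0,0,1],
    [0.0025,-0.0005,0,0,0,0,1],
    [0.0025,-0.0005,0,0,0,0,1]
  ]
}}

```text
clock: 17.77
position: [560.7, -68.2, 106.6]
orientation: [0.995, -0.104, -0.0, -0.0]
force: [-3.0, 0.5, 0.1]
finger_gap: 17.5
```

>>> {"method": "arm_command", "body": {
  "rows": [
    [0,0,0,0,0,0,1],
    [0,0,0,0,0,0,1],
    [0,0,0,0,0,0,1],
    [0,0,0,0,0,0,1],
    [0,0,0,0,0,0,1],
    [0,0,0,0,0,0,1]
  ]
}}

```text
clock: 18.27
position: [560.8, -68.2, 106.6]
orientation: [0.995, -0.104, -0.0, -0.0]
force: [-4.8, -0.0, 0.2]
finger_gap: 17.6
```

>>> {"method": "arm_command", "body": {
  "rows": [
    [0,0,0,0,0,0,1],
    [0,0,0,0,0,0,1],
    [0,0,0,0,0,0,1],
    [0,0,0,0,0,0,1]
  ]
}}

```text
clock: 18.6
position: [560.8, -68.2, 106.5]
orientation: [0.995, -0.104, -0.0, -0.0]
force: [-5.0, 0.6, 1.2]
finger_gap: 17.6
```

```bash
python3 -c "
from h import *
rel((595,-30,106.6),-.2)"
```

```text
row [ 0.1278 -0.2221 -0.0004] [ 0.      0.0001 -0.0013] at [560.81 -68.19 106.53] F [-5.02  0.6   1.18] gap 17.6 t 18.6
```

>>> {"method": "arm_command", "body": {
  "rows": [
    [-0.02,0.004,0,0,0,0,1],
    [-0.039,0.008,0,0,0,0,1],
    [-0.06,-0.07,0,0,0,0,1],
    [-0.075,-0.15,0,0,0,0,1],
    [-0.087,-0.217,0,0,0,0,1],
    [-0.087,-0.217,0,0,0,0,1],
    [-0.087,-0.217,0,0,0,0,1]
  ]
}}

```text
clock: 19.18
position: [553.2, -21.7, 106.8]
orientation: [0.995, -0.103, 0.0, 0.0]
force: [-0.3, 1.2, -1.8]
finger_gap: 17.9
```

>>> {"method": "arm_command", "body": {
  "rows": [
    [0.06,-0.013,0,0,0,0,1],
    [0.12,-0.026,0,0,0,0,1],
    [0.18,-0.038,0,0,0,0,1],
    [0.206,-0.043,0,0,0,0,1],
    [0.206,-0.043,0,0,0,0,1],
    [0.206,-0.043,0,0,0,0,1]
  ]
}}

```text
clock: 19.68
position: [594.7, -22.6, 106.4]
orientation: [0.995, -0.104, -0.0, 0.0]
force: [0.5, -0.1, -1.4]
finger_gap: 17.6
```

>>> {"method": "arm_command", "body": {
  "rows": [
    [0.003,0.012,0,0,0,0,1],
    [0.006,0.024,0,0,0,0,1],
    [0.009,0.036,0,0,0,0,1],
    [0.01,0.049,0,0,0,0,1],
    [0.01,0.049,0,0,0,0,1],
    [0.01,0.049,0,0,0,0,1]
  ]
}}

```text
clock: 20.18
position: [594.9, -32.4, 106.7]
orientation: [0.995, -0.104, 0.0, -0.0]
force: [-1.0, -0.2, -1.4]
finger_gap: 17.4
```

```bash
python3 -c "
from h import *
rel((595,-40,106.6),-.2);crop('side',(260,130,360,230),6,'s5')"
```

```text
row [0.0083 0.0369 0.0004] [-0.     -0.     -0.0013] at [594.9  -32.44 106.68] F [-1.04 -0.22 -1.44] gap 17.41 t 20.18
```

View pics/s5.png

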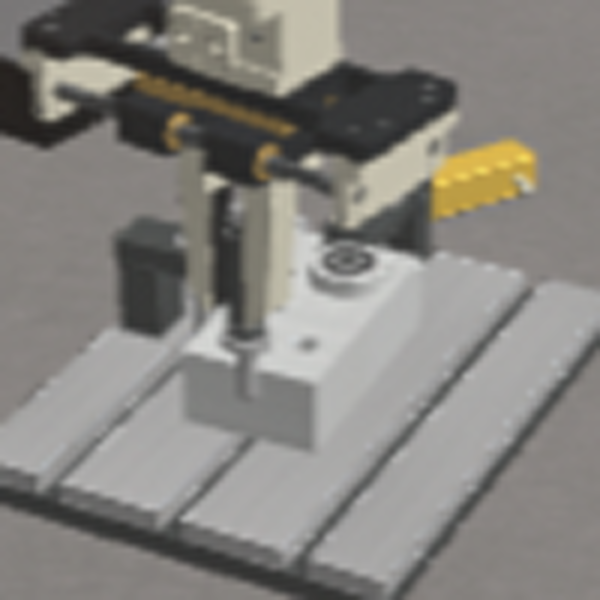

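The pin at (245,375) stands in front of the left end face, about midway along it. I'll approach along −y.

>>> {"method": "arm_command", "body": {
  "rows": [
    [0.001,0.005,0,0,0,0,1],
    [0.002,0.01,0,0,0,0,1],
    [0.002,0.01,0,0,0,0,1],
    [0.002,0.01,0,0,0,0,1]
  ]
}}

```text
clock: 20.57
position: [595.0, -34.3, 106.6]
orientation: [0.995, -0.104, 0.0, -0.0]
force: [-0.2, 0.4, -0.3]
finger_gap: 16.9
```

>>> {"method": "arm_command", "body": {
  "rows": [
    [0.0005,0.0025,0,0,0,0,1],
    [0.001,0.005,0,0,0,0,1],
    [0.001,0.005,0,0,0,0,1],
    [0.001,0.005,0,0,0,0,1]
  ]
}}

```text
clock: 20.9
position: [595.0, -35.4, 106.6]
orientation: [0.995, -0.104, 0.0, 0.0]
force: [0.0, 0.4, -0.8]
finger_gap: 17.5
```

>>> {"method": "arm_command", "body": {
  "rows": [
    [0.0005,0.0025,0,0,0,0,1],
    [0.0005,0.0025,0,0,0,0,1],
    [0.0005,0.0025,0,0,0,0,1]
  ]
}}

```text
clock: 21.15
position: [594.9, -35.8, 106.6]
orientation: [0.995, -0.104, -0.0, -0.0]
force: [-0.3, -0.6, -1.4]
finger_gap: 18.0
```

>>> {"method": "arm_command", "body": {
  "rows": [
    [0.0005,0.0025,0,0,0,0,1],
    [0.0005,0.0025,0,0,0,0,1],
    [0.0005,0.0025,0,0,0,0,1]
  ]
}}

```text
clock: 21.4
position: [594.9, -36.4, 106.6]
orientation: [0.995, -0.104, -0.0, -0.0]
force: [-0.7, 0.0, -1.2]
finger_gap: 17.8
```

>>> {"method": "arm_command", "body": {
  "rows": [
    [0.0005,0.0025,0,0,0,0,1],
    [0.0005,0.0025,0,0,0,0,1],
    [0.0005,0.0025,0,0,0,0,1]
  ]
}}

```text
clock: 21.65
position: [594.9, -36.9, 106.6]
orientation: [0.995, -0.104, -0.0, -0.0]
force: [-0.7, -0.3, -0.6]
finger_gap: 17.5
```

>>> {"method": "arm_command", "body": {
  "rows": [
    [0.0005,0.0025,0,0,0,0,1],
    [0.0005,0.0025,0,0,0,0,1],
    [0.0005,0.0025,0,0,0,0,1]
  ]
}}

```text
clock: 21.9
position: [595.0, -37.4, 106.6]
orientation: [0.995, -0.104, 0.0, -0.0]
force: [0.3, -0.5, -0.7]
finger_gap: 17.4
```

>>> {"method": "arm_command", "body": {
  "rows": [
    [0.0005,0.0025,0,0,0,0,1],
    [0.0005,0.0025,0,0,0,0,1],
    [0.0005,0.0025,0,0,0,0,1]
  ]
}}

```text
clock: 22.15
position: [594.9, -37.9, 106.7]
orientation: [0.995, -0.104, 0.0, -0.0]
force: [0.3, 0.8, -1.0]
finger_gap: 17.5
```

>>> {"method": "arm_command", "body": {
  "rows": [
    [0.0005,0.0025,0,0,0,0,1],
    [0.0005,0.0025,0,0,0,0,1],
    [0.0005,0.0025,0,0,0,0,1]
  ]
}}

```text
clock: 22.4
position: [594.9, -38.4, 106.6]
orientation: [0.995, -0.104, 0.0, 0.0]
force: [-0.2, 0.1, -1.9]
finger_gap: 17.5
```

>>> {"method": "arm_command", "body": {
  "rows": [
    [0.0005,0.0025,0,0,0,0,1],
    [0.0005,0.0025,0,0,0,0,1],
    [0.0005,0.0025,0,0,0,0,1]
  ]
}}

```text
clock: 22.65
position: [594.9, -38.9, 106.6]
orientation: [0.995, -0.104, -0.0, -0.0]
force: [-0.3, 0.2, -1.5]
finger_gap: 17.6
```

>>> {"method": "arm_command", "body": {
  "rows": [
    [0.0005,0.0025,0,0,0,0,1],
    [0.0005,0.0025,0,0,0,0,1],
    [0.0005,0.0025,0,0,0,0,1]
  ]
}}

```text
clock: 22.9
position: [594.9, -39.2, 106.6]
orientation: [0.995, -0.104, -0.0, -0.0]
force: [0.3, 1.7, -0.1]
finger_gap: 17.5
```

>>> {"method": "arm_command", "body": {
  "rows": [
    [0,0,0,0,0,0,1],
    [0,0,0,0,0,0,1],
    [0,0,0,0,0,0,1],
    [0,0,0,0,0,0,1],
    [0,0,0,0,0,0,1],
    [0,0,0,0,0,0,1]
  ]
}}

```text
clock: 23.4
position: [594.9, -39.3, 106.6]
orientation: [0.995, -0.104, -0.0, -0.0]
force: [0.5, 1.6, -1.0]
finger_gap: 17.9
```

>>> {"method": "arm_command", "body": {
  "rows": [
    [0,0,0,0,0,0,1],
    [0,0,0,0,0,0,1],
    [0,0,0,0,0,0,1],
    [0,0,0,0,0,0,1]
  ]
}}

```text
clock: 23.73
position: [594.9, -39.3, 106.6]
orientation: [0.995, -0.104, -0.0, -0.0]
force: [-2.2, 3.7, -0.9]
finger_gap: 17.8
```

>>> {"method": "arm_command", "body": {
  "rows": [
    [0,0,0,0,0,0,1],
    [0,0,0,0,0,0,1],
    [0,0,0,0,0,0,1],
    [0,0,0,0,0,0,1]
  ]
}}

```text
clock: 24.07
position: [594.9, -39.4, 106.7]
orientation: [0.995, -0.104, 0.0, -0.0]
force: [0.3, 3.4, -0.9]
finger_gap: 17.2
```

>>> {"method": "arm_command", "body": {
  "rows": [
    [-0.003,-0.012,0,0,0,0,1],
    [-0.006,-0.025,0,0,0,0,1],
    [-0.006,-0.025,-0.05,0,0,0,1],
    [-0.006,-0.025,-0.1,0,0,0,1],
    [-0.006,-0.025,-0.13,0,0,0,1],
    [-0.006,-0.025,-0.13,0,0,0,1],
    [-0.006,-0.025,-0.13,0,0,0,1],
    [-0.006,-0.025,-0.13,0,0,0,1]
  ]
}}

```text
clock: 24.73
position: [594.6, -34.3, 132.6]
orientation: [0.995, -0.104, -0.0, 0.0]
force: [0.3, -0.2, -1.4]
finger_gap: 17.7
```

```bash
python3 -c "
from h import *
rel((585.5,-74.2,132),-.208)"
```

```text
row [-0.0035  0.2044  0.0029] [ 0.  0. -0.] at [594.63 -34.34 132.57] F [ 0.26 -0.17 -1.42] gap 17.66 t 24.73
```

>>> {"method": "arm_command", "body": {
  "rows": [
    [-0.001,0.05,0,0,0,0,1],
    [-0.002,0.1,0,0,0,0,1],
    [-0.0035,0.16,0,0,0,0,1],
    [-0.0035,0.204,0,0,0,0,1],
    [-0.0035,0.204,0,0,0,0,1],
    [-0.0035,0.204,0,0,0,0,1],
    [-0.0035,0.204,0,0,0,0,1]
  ]
}}

```text
clock: 25.32
position: [585.6, -74.1, 132.6]
orientation: [0.995, -0.104, -0.0, -0.0]
force: [0.8, -0.2, -1.7]
finger_gap: 17.6
```

>>> {"method": "arm_command", "body": {
  "rows": [
    [0,0,0.02,0,0,0,1],
    [0,0,0.04,0,0,0,1],
    [0,0,0.06,0,0,0,1],
    [0,0,0.06,0,0,0,1],
    [0,0,0.06,0,0,0,1]
  ]
}}

```text
clock: 25.73
position: [585.5, -73.8, 120.2]
orientation: [0.995, -0.104, -0.0, -0.0]
force: [-0.5, 0.4, -0.8]
finger_gap: 17.4
```

```bash
python3 -c "
from h import *
rel((585.5,-74.2,115),-.208);crop('side',(280,150,350,220),8,'s6')"
```

```text
row [0.0005 0.0019 0.0259] [-0.      0.0001  0.    ] at [585.48 -73.8  120.18] F [-0.48  0.35 -0.82] gap 17.4 t 25.73
```

View pics/s6.png

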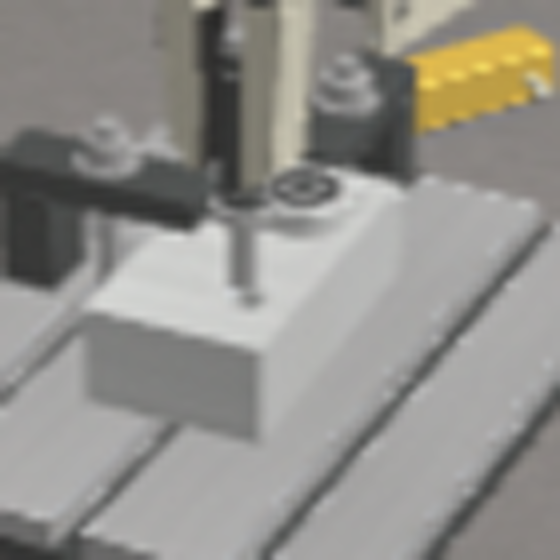

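The pin tip at about (245,290) is right over the hole at (249,300). I'll go down gently.

>>> {"method": "arm_command", "body": {
  "rows": [
    [0,0.001,0.01,0,0,0,1],
    [0,0.001,0.02,0,0,0,1],
    [0,0.001,0.03,0,0,0,1],
    [0,0.001,0.035,0,0,0,1],
    [0,0.001,0.035,0,0,0,1]
  ]
}}

```text
clock: 26.2
position: [585.5, -74.2, 113.3]
orientation: [0.995, -0.104, -0.0, -0.0]
force: [-0.1, 0.8, -1.2]
finger_gap: 17.7
```

>>> {"method": "arm_command", "body": {
  "rows": [
    [0,0,0.005,0,0,0,1],
    [0,0,0.01,0,0,0,1],
    [0,0,0.01,0,0,0,1],
    [0,0,0.01,0,0,0,1]
  ]
}}

```text
clock: 26.53
position: [585.6, -74.2, 111.6]
orientation: [0.995, -0.104, 0.0, 0.0]
force: [-0.5, 0.6, -0.8]
finger_gap: 17.3
```

>>> {"method": "arm_command", "body": {
  "rows": [
    [0,0,0.015,0,0,0,1],
    [0,0,0.03,0,0,0,1],
    [0,0,0.045,0,0,0,1],
    [0,0,0.05,0,0,0,1],
    [0,0,0.05,0,0,0,1]
  ]
}}

```text
clock: 26.95
position: [585.4, -74.2, 101.2]
orientation: [0.995, -0.104, -0.0, -0.0]
force: [0.7, -0.6, -1.0]
finger_gap: 17.6
```

>>> {"method": "arm_command", "body": {
  "rows": [
    [0,0,0.015,0,0,0,1],
    [0,0,0.03,0,0,0,1],
    [0,0,0.045,0,0,0,1],
    [0,0,0.05,0,0,0,1],
    [0,0,0.05,0,0,0,1]
  ]
}}

```text
clock: 27.37
position: [585.4, -74.2, 91.2]
orientation: [0.995, -0.104, -0.0, -0.0]
force: [-0.1, 0.6, -1.0]
finger_gap: 17.7
```

Free entry with no side force. The last ~5.5 mm go in small steps.

>>> {"method": "arm_command", "body": {
  "rows": [
    [0,0,0.01,0,0,0,1],
    [0,0,0.02,0,0,0,1],
    [0,0,0.02,0,0,0,1],
    [0,0,0.02,0,0,0,1]
  ]
}}

```text
clock: 27.7
position: [585.6, -74.2, 87.5]
orientation: [0.995, -0.104, -0.0, -0.0]
force: [0.4, -0.0, -1.1]
finger_gap: 17.4
```

>>> {"method": "arm_command", "body": {
  "rows": [
    [0,0,0.0025,0,0,0,1],
    [0,0,0.0025,0,0,0,1],
    [0,0,0.0025,0,0,0,1]
  ]
}}

```text
clock: 27.95
position: [585.7, -74.2, 87.2]
orientation: [0.995, -0.104, 0.0, 0.0]
force: [0.2, 0.0, -1.4]
finger_gap: 17.6
```

>>> {"method": "arm_command", "body": {
  "rows": [
    [0,0,0.0025,0,0,0,1],
    [0,0,0.0025,0,0,0,1],
    [0,0,0.0025,0,0,0,1]
  ]
}}

```text
clock: 28.2
position: [585.6, -74.2, 86.6]
orientation: [0.995, -0.104, -0.0, -0.0]
force: [-0.4, 0.1, -1.4]
finger_gap: 17.3
```

>>> {"method": "arm_command", "body": {
  "rows": [
    [0,0,0.0025,0,0,0,1],
    [0,0,0.0025,0,0,0,1],
    [0,0,0.0025,0,0,0,1]
  ]
}}

```text
clock: 28.45
position: [585.6, -74.2, 86.1]
orientation: [0.995, -0.104, -0.0, -0.0]
force: [0.2, 0.2, -1.0]
finger_gap: 17.2
```

>>> {"method": "arm_command", "body": {
  "rows": [
    [0,0,0.0025,0,0,0,1],
    [0,0,0.0025,0,0,0,1],
    [0,0,0.0025,0,0,0,1]
  ]
}}

```text
clock: 28.7
position: [585.6, -74.2, 85.7]
orientation: [0.995, -0.104, 0.0, 0.0]
force: [0.2, 0.1, -0.1]
finger_gap: 17.2
```

>>> {"method": "arm_command", "body": {
  "rows": [
    [0,0,0.0015,0,0,0,1],
    [0,0,0.0015,0,0,0,1],
    [0,0,0.0015,0,0,0,1],
    [0,0,0.0015,0,0,0,1]
  ]
}}

```text
clock: 29.03
position: [585.7, -74.2, 85.7]
orientation: [0.995, -0.104, 0.0, 0.0]
force: [-1.2, -0.1, 5.9]
finger_gap: 17.6
```

>>> {"method": "arm_command", "body": {
  "rows": [
    [0,0,0,0,0,0,1],
    [0,0,0,0,0,0,1],
    [0,0,0,0,0,0,1],
    [0,0,0,0,0,0,1]
  ]
}}

```text
clock: 29.37
position: [585.7, -74.2, 85.7]
orientation: [0.995, -0.104, 0.0, 0.0]
force: [-2.4, 0.2, 4.9]
finger_gap: 17.3
```

Seated at TCP z 85.7 (85.6 predicted) with about 6 N. I'll hold, then draw it straight out.

>>> {"method": "arm_command", "body": {
  "rows": [
    [0,0,0,0,0,0,1],
    [0,0,0,0,0,0,1],
    [0,0,0,0,0,0,1],
    [0,0,0,0,0,0,1],
    [0,0,0,0,0,0,1],
    [0,0,0,0,0,0,1],
    [0,0,0,0,0,0,1],
    [0,0,0,0,0,0,1]
  ]
}}

```text
clock: 30.03
position: [585.7, -74.2, 85.7]
orientation: [0.995, -0.104, 0.0, 0.0]
force: [-1.9, 0.7, 5.9]
finger_gap: 17.5
```

>>> {"method": "arm_command", "body": {
  "rows": [
    [0,0,-0.02,0,0,0,1],
    [0,0,-0.06,0,0,0,1],
    [0,0,-0.1,0,0,0,1],
    [0,0,-0.16,0,0,0,1],
    [0,0,-0.25,0,0,0,1],
    [0,0,-0.4,0,0,0,1],
    [0,0,-0.52,0,0,0,1],
    [0,0,-0.52,0,0,0,1]
  ]
}}

```text
clock: 30.7
position: [587.8, -74.6, 195.4]
orientation: [0.995, -0.104, 0.004, 0.0]
force: [0.8, -0.4, -0.4]
finger_gap: 17.8
```

```bash
python3 -c "
from h import *
rel((468.7,219.6,189),-.208)"
```

```text
row [-0.8869 -1.3165  0.0246] [-0.     -0.0013  0.    ] at [587.84 -74.64 195.38] F [ 0.82 -0.41 -0.38] gap 17.77 t 30.7
```

>>> {"method": "arm_command", "body": {
  "rows": [
    [-0.08,-0.13,0,0,0,0,1],
    [-0.18,-0.28,0,0,0,0,1],
    [-0.3,-0.44,0,0,0,0,1],
    [-0.4,-0.6,0,0,0,0,1],
    [-0.44,-0.66,0,0,0,0,1],
    [-0.44,-0.66,0,0,0,0,1]
  ]
}}

```text
clock: 31.2
position: [525.5, 75.7, 189.7]
orientation: [0.995, -0.102, -0.0, -0.0]
force: [-0.0, -0.3, -1.4]
finger_gap: 17.6
```

>>> {"method": "arm_command", "body": {
  "rows": [
    [-0.08,-0.13,0,0,0,0,1],
    [-0.18,-0.28,0,0,0,0,1],
    [-0.3,-0.44,0,0,0,0,1],
    [-0.38,-0.57,0,0,0,0,1],
    [-0.43,-0.64,0,0,0,0,1],
    [-0.44,-0.655,0,0,0,0,1],
    [-0.44,-0.655,0,0,0,0,1],
    [-0.44,-0.655,0,0,0,0,1]
  ]
}}

```text
clock: 31.87
position: [468.3, 218.5, 189.4]
orientation: [0.995, -0.104, 0.0, 0.0]
force: [-0.2, 0.1, -1.5]
finger_gap: 17.1
```

>>> {"method": "arm_command", "body": {
  "rows": [
    [0,0,0,0,0,0,1],
    [0,0,0,0,0,0,1],
    [0,0,0,0,0,0,1]
  ]
}}

```text
clock: 32.12
position: [468.1, 218.6, 189.3]
orientation: [0.995, -0.104, -0.0, 0.0]
force: [0.5, 0.4, -0.7]
finger_gap: 17.5
```

```bash
python3 -c "
from h import *
rel((468.7,219.6,110),-.208)"
```

```text
row [ 0.0018 -0.0053  0.3965] [ 0.      0.     -0.0002] at [468.12 218.64 189.31] F [ 0.47  0.38 -0.72] gap 17.48 t 32.12
```

>>> {"method": "arm_command", "body": {
  "rows": [
    [0.002,-0.005,0.1,0,0,0,1],
    [0.002,-0.005,0.2,0,0,0,1],
    [0.002,-0.005,0.28,0,0,0,1],
    [0.002,-0.005,0.31,0,0,0,1],
    [0.002,-0.005,0.31,0,0,0,1],
    [0.002,-0.005,0.31,0,0,0,1],
    [0.002,-0.005,0.31,0,0,0,1]
  ]
}}

```text
clock: 32.7
position: [468.9, 220.4, 128.3]
orientation: [0.995, -0.104, 0.001, -0.0]
force: [-0.6, 0.1, -1.1]
finger_gap: 17.3
```

>>> {"method": "arm_command", "body": {
  "rows": [
    [0,0,0.02,0,0,0,1],
    [0,0,0.04,0,0,0,1],
    [0,0,0.06,0,0,0,1],
    [0,0,0.06,0,0,0,1],
    [0,0,0.06,0,0,0,1]
  ]
}}

```text
clock: 33.12
position: [468.2, 220.3, 115.1]
orientation: [0.995, -0.104, -0.0, 0.0]
force: [-0.1, -0.6, -1.2]
finger_gap: 17.4
```

```bash
python3 -c "
from h import *
rel((468.7,219.6,91.5),-.208)"
```

```text
row [0.0033 0.0029 0.118 ] [0.     0.0001 0.    ] at [468.19 220.31 115.1 ] F [-0.15 -0.62 -1.19] gap 17.36 t 33.12
```

Tip at z ≈ 64.5, already inside the rack hole with no contact. Continue down.

>>> {"method": "arm_command", "body": {
  "rows": [
    [0.0015,0.0025,0.02,0,0,0,1],
    [0.0015,0.0025,0.04,0,0,0,1],
    [0.0015,0.0025,0.06,0,0,0,1],
    [0.0015,0.0025,0.08,0,0,0,1],
    [0.0015,0.0025,0.1,0,0,0,1],
    [0.0015,0.0025,0.112,0,0,0,1],
    [0.0015,0.0025,0.112,0,0,0,1],
    [0.0015,0.0025,0.112,0,0,0,1]
  ]
}}

```text
clock: 33.78
position: [468.5, 219.8, 92.8]
orientation: [0.995, -0.104, -0.0, 0.0]
force: [-0.2, 0.0, -0.9]
finger_gap: 17.6
```

>>> {"method": "arm_command", "body": {
  "rows": [
    [0,0,0.004,0,0,0,1],
    [0,0,0.006,0,0,0,1],
    [0,0,0.006,0,0,0,1],
    [0,0,0.006,0,0,0,1]
  ]
}}

```text
clock: 34.12
position: [468.5, 219.8, 91.8]
orientation: [0.995, -0.104, 0.0, -0.0]
force: [-0.4, -0.5, -1.2]
finger_gap: 17.7
```

>>> {"method": "arm_command", "body": {
  "rows": [
    [0,0,0.004,0,0,0,1],
    [0,0,0.005,0,0,0,1],
    [0,0,0.005,0,0,0,1],
    [0,0,0.005,0,0,0,1]
  ]
}}

```text
clock: 34.45
position: [468.5, 219.8, 90.7]
orientation: [0.995, -0.104, -0.0, -0.0]
force: [0.9, -0.5, -1.8]
finger_gap: 17.6
```

>>> {"method": "arm_command", "body": {
  "rows": [
    [0,0,0,0,0,0,0.9],
    [0,0,0,0,0,0,0.8],
    [0,0,0,0,0,0,0.7],
    [0,0,0,0,0,0,0.4],
    [0,0,0,0,0,0,0],
    [0,0,0,0,0,0,-0.5],
    [0,0,0,0,0,0,-1],
    [0,0,0,0,0,0,-1]
  ]
}}

```text
clock: 35.12
position: [468.5, 219.8, 90.8]
orientation: [0.995, -0.104, 0.0, -0.0]
force: [0.6, -0.4, 0.5]
finger_gap: 46.1
```

>>> {"method": "arm_command", "body": {
  "rows": [
    [0,0,0,0,0,0,-1],
    [0,0,0,0,0,0,-1],
    [0,0,0,0,0,0,-1],
    [0,0,0,0,0,0,-1],
    [0,0,0,0,0,0,-1],
    [0,0,0,0,0,0,-1]
  ]
}}

```text
clock: 35.62
position: [468.5, 219.8, 90.7]
orientation: [0.995, -0.104, -0.0, 0.0]
force: [-0.3, -0.0, 0.1]
finger_gap: 86.2
```

Released. I'll rise clear (fingers across the row) and check.

>>> {"method": "arm_command", "body": {
  "rows": [
    [0,0,-0.1,0,0,0,-1],
    [0,0,-0.25,0,0,0,-1],
    [0,0,-0.4,0,0,0,-1],
    [0,0,-0.6,0,0,0,-1],
    [0,0,-0.75,0,0,0,-1],
    [0,0,-0.8,0,0,0,-1],
    [0,0,-0.8,0,0,0,-1],
    [0,0,-0.8,0,0,0,-1]
  ]
}}

```text
clock: 36.28
position: [468.3, 219.7, 250.0]
orientation: [0.995, -0.104, -0.0, 0.0]
force: [-0.4, -0.6, -0.4]
finger_gap: 93.0
```

```bash
python3 -c "
from h import *
rel((468.7,219.6,250),-.208);crop('side',(180,100,440,370),2.2,'s7')"
```

```text
row [ 0.0023 -0.     -0.    ] [0.     0.0001 0.    ] at [468.25 219.69 249.99] F [-0.41 -0.61 -0.43] gap 92.95 t 36.28
```

View pics/s7.png

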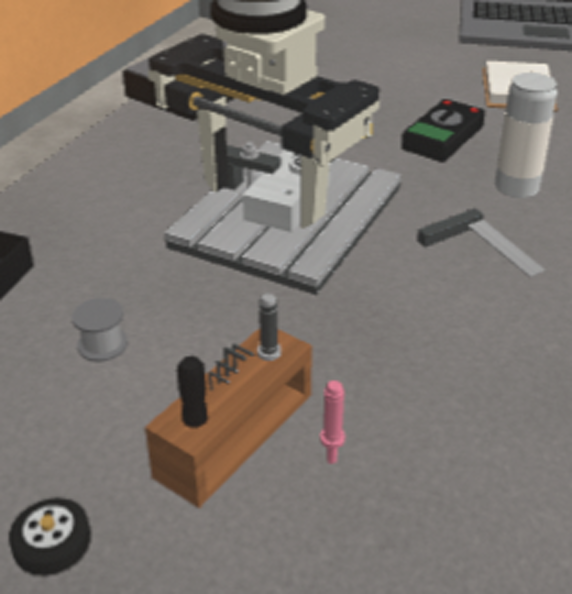

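The gauge hangs upright with its collar flush on the rack at (268,351). The driver, keys and other things are where they were, and the open gripper is well clear.

```bash
python3 -c "
from h import *
print(r.job_done())"
```

```text
the job is handed in; nothing more can be done
None
```

The gauge went fully into the hole and is back hanging in its rack hole. The job was handed in at about 36 s of the 72 s allowed; no verdict is reported.

| Step | TCP reading at contact | Contact force |
|---|---|---|
| Front face, right end | x = 561.2 mm | about 3 N |
| Front face, left end | x = 560.8 mm | 3 to 5 N |
| Left end face | y = −39.3 mm | about 2 to 4 N |
| Collar on the block | z = 85.7 mm (85.6 expected) | about 6 N |

- **Touch-off:** each touch was held for about 1 s. The two front readings put the block about 0.005 rad off the world axes.
- **Hole:** the touches gave a hole position of (585.5, −74.2) mm. The pin went in with no side force on the way down, and I held it seated for over a second.
- **Rack:** the last picture shows the gauge upright with its collar on the rack. The nut driver and the other things in view are undisturbed. The open gripper is about 110 mm above the gauge.
- **Disagreements:** the camera estimate of the front face was about 7 mm nearer the robot than the touch found, and that of the hole about 5 mm. I used the touch values. In-contact force readings vary by about 1 N. I judged the final hang from the side picture and the release height (TCP z 90.7 mm, same as at pickup), not by a separate measurement.

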